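# Put the screwdrivers back in the rest in order of length

## Robot

A 7-joint arm with a two-finger parallel gripper is mounted at the origin on a cart in front of the work surface, level with it; the furniture and walls round the work are solid. World frame = base frame: x ahead of the robot, y to its left, z up, the work surface at z = 0. Lengths are in m, angles in rad, forces in N, time in s.
With the tool pointing down it reaches from about 0.4 to 0.85 m from the base axis. Payload 10.4 kg.
Tool frame: the origin (TCP) lies at the centre of the arm's flange, where the gripper is bolted on; the fingertips stand 182 mm ahead of it and the grasp point (between the pads) lies 164 mm ahead of it; z points along the fingers, y is the line along which they close (so a half turn about z gives the same grasp; the last joint's range is limited). The gripper opens to 87 mm and grips with 3 to 60 N. Pads are 19 mm wide; open, the fingers measure 117 mm over their backs; the gripper's body (75 mm by 190 mm) begins 51 mm behind the grasp point.
Start: joints at [-1.256, 0.332, -0.065, 1.46, 0.022, 1.35, -0.088], TCP at [0.207, 0.59, 0.405] pointing down, gripper open.
Joint ranges: [-2.6, 2.6], [-0.5, 2.12], [-1.47, 1.34], [0.16, 2.42], [-1.27, 4.41], [0.06, 2.06], [-2.6, 2.6]. Speed limits (rad/s): [2.22, 2.22, 2.79, 2.79, 3.14, 3.14, 3.14].

## Interface

Orientations are given as a unit quaternion [x, y, z, w].
In Python, from bench import r, eyes, job gives the robot as it stands. The module is installed in compiled form; this text tells all that it offers.
- The arm moves only by the shell command python3 -m inch 'ROWS' [OPENING] [FORCE]. ROWS is JSON, a list of rows, each a list of 6 numbers: the shift along the tool's x, y, z normalised to -1 to 1, where 1 is 4 cm, then the turn, a rotation vector about the tool's x, y, z normalised to -1 to 1, where 1 is 0.12 rad. In form: [[x, y, z, wx, wy, wz], ...]. A call has exactly 5 rows; each row shifts and turns the commanded pose from where the row before left it, along the tool's axes as they then stand; what a row does not reach is not made up. A row lasts 1/12 s, in which the tool goes at most 41.7 mm and 7.16 degrees, less where a joint would pass 70% of its speed; a pose out of reach is approached as far as the arm can. A call with a number of a shift or a turn outside -1 to 1 is refused whole. A call with a gripper value outside its range is refused whole. OPENING is the gripper command: -1 is shut, 1 is fully open, values between are in proportion, set as the call begins (- or left out, the last holds). The fingers move at their own pace and stop on an object; FORCE is the grip in N (left out, the last holds). Time passes only in rows, so rows that do not move let the fingers close, or fill a call up. It gives the time, the measured TCP pose, the force, the opening and the grip force at its end, in the units of the state.
- r.read_state(): the state, without advancing time (a new reading comes with each control period).
- eyes.camera(name): name is "scene" or "top" or "wrist"; returns a dict with "pixels" (384x512x3 uint8, red, green, blue), "fx", "fy", "cx", "cy" (pixels), "extrinsics" (4x4, takes a point from camera to world coordinates). Camera axes: x right, y down, z forward; pixel columns grow to the right and rows downward; lengths in m; the calibration is good to about 2 mm. The wrist camera is an equidistant fisheye: a pixel r from the principal point sees the ray r / f radians off the axis. A picture is of the moment at which its call begins. There is no depth.
- job.close_job(): hands the job in; it is judged then, once.
The state is a dict: "time": time; "joint_positions": joint angles; "joint_vel": joint speeds; "joint_torque": joint torques, N m; "ee_pos": TCP position; "eef_rot": TCP orientation; "ft_force": force on the tool from outside, world axes, zero at the start; "torque": the same for the moment, N m; "width": finger opening in m; "grip_force": force on a finger pad.
Only numpy, scipy, OpenCV 4.12 (cv2) and the standard library are available. Lean on these libraries where they do the work, as an engineer would, in place of code of your own. Each camera call takes 0.05 s, during which the arm holds its last target. There are 200 camera calls.

## Task

Put the four screwdrivers lying on the desk back into the notched wooden rest in order of length, one in each place: the shortest at the end with the round knob, the longest at the end with the oblong block. Each must lie level with its handle down in a facing pair of notches, the middle of the handle between the two bars, and its blade pointing towards the robot.

Things in the scene. Friction and masses are not known exactly. Their poses are not given: they have to be found in the camera images.
- driver_stubby: Shortest screwdriver: stubby, grey ribbed handle, 104 mm long; round handle 64 mm long, 25 mm thick; steel blade 6 mm thick; 60 g. Lies on the desk. Origin: mid-length of the tool, on its underside as it first lies; y runs along the tool towards the handle end, z up. Middle of the handle (grip across it): y = +20 mm, z = 12.5 mm from the origin.
- driver_short: Second shortest screwdriver, slim yellow handle, 131 mm long; round handle 76 mm long, 17 mm thick; steel blade 3 mm thick; 60 g. Lies on the desk. Origin: mid-length of the tool, on its underside as it first lies; y runs along the tool towards the handle end, z up. Middle of the handle (grip across it): y = +28 mm, z = 8.5 mm from the origin.
- driver_medium: Second longest screwdriver, green handle, 161 mm long; round handle 84 mm long, 25 mm thick; steel blade 5 mm thick; 60 g. Lies on the desk. Origin: mid-length of the tool, on its underside as it first lies; y runs along the tool towards the handle end, z up. Middle of the handle (grip across it): y = +38 mm, z = 12.5 mm from the origin.
- driver_long: Longest screwdriver, red handle, 196 mm long; round handle 95 mm long, 28 mm thick; steel blade 6 mm thick; 60 g. Lies on the desk. Origin: mid-length of the tool, on its underside as it first lies; y runs along the tool towards the handle end, z up. Middle of the handle (grip across it): y = +50.5 mm, z = 14 mm from the origin.
- rest: Fixed wooden rest, board 124 (x) x 330 (y) x 6 mm with two bars along y, 10 mm thick, at x = -23 and +23. Facing V notches at y = -99, -33, 33, 99 make four places along x: floor z = 24, 5 wide, 45 deg flanks, 45 wide at the bar tops z = 44. Axis of a seated handle: z = 42 (28 mm thick), 39 (25), 33 (17). Origin: centre of the underside; z up, x roughly away from the robot.
- round_knob: Fixed dark wooden round knob, 24 mm in diameter, 31 mm tall, on the rest's board beyond the last notches at one of its two ends (y = -146 or +146 mm of the rest): the end for the shortest screwdriver. Origin: centre of its underside.
- end_block: Fixed dark wooden oblong block, 70 (x) x 22 (y) x 22 mm, on the board at the other end of the rest: the end for the longest screwdriver. Origin: centre of its underside. A black pouch, taller than the rest, stands on the desk behind the rest: keep the gripper clear of it.

How it is judged:
At the end, for the whole second after the job is handed in: All four at rest, released, one per place, shortest by the round knob to longest by the oblong block: within 20 mm of the notch line, handle middle within 18 mm of midway between the bars, level within 0.1 rad, along the rest's x within 0.2 rad, blade towards the robot, touching the rest (x of driver_stubby in the frame of rest between -0.038 and -0.002 m and height (world z) of driver_stubby between 0.018 and 0.062 m and angle between driver_stubby's own y axis and vertical between 1.47 and 1.67 rad and angle between the y axis of each of driver_stubby, driver_short, driver_medium, driver_long and the x axis of rest, either way round below 0.2 rad and contact force between each of driver_stubby, driver_short, driver_medium, driver_long and rest above 0.1 N and linear speed of each of driver_stubby, driver_short, driver_medium, driver_long below 0.02 m/s and angular speed of each of driver_stubby, driver_short, driver_medium, driver_long below 0.3 rad/s and x of driver_short in the frame of rest between -0.046 and -0.01 m and height (world z) of driver_short between 0.018 and 0.062 m and angle between driver_short's own y axis and vertical between 1.47 and 1.67 rad and x of driver_medium in the frame of rest between -0.056 and -0.02 m and height (world z) of driver_medium between 0.018 and 0.062 m and angle between driver_medium's own y axis and vertical between 1.47 and 1.67 rad and x of driver_long in the frame of rest between -0.0685 and -0.0325 m and height (world z) of driver_long between 0.018 and 0.062 m and angle between driver_long's own y axis and vertical between 1.47 and 1.67 rad and ((y of round_knob in the frame of rest below 0 m and y of driver_stubby in the frame of rest between -0.119 and -0.079 m and y of driver_short in the frame of rest between -0.053 and -0.013 m and y of driver_medium in the frame of rest between 0.013 and 0.053 m and y of driver_long in the frame of rest between 0.079 and 0.119 m) or (y of round_knob in the frame of rest above 0 m and y of driver_stubby in the frame of rest between 0.079 and 0.119 m and y of driver_short in the frame of rest between 0.013 and 0.053 m and y of driver_medium in the frame of rest between -0.053 and -0.013 m and y of driver_long in the frame of rest between -0.119 and -0.079 m))).
It also fails if it takes over 102 s, if anything falls off the work surface, if the arm or the gripper's body presses on something with over 40 N, if the wrist force passes 120 N, or if a joint passes its speed limit or range.

## Working session

There is one attempt and no reset: what is moved stays moved. The work goes in short steps, Python scripts to look and compute and a shell command to move; the robot and the scene stay as the last step left them, time stands still between calls to the robot, and variables do not carry over. Pictures are saved under pics/ and viewed, at most 14 in all, crops included, and the job is handed in when it is done.

```bash
mkdir -p pics; ls
cat > h.py <<'E'
from bench import r, eyes, job
import numpy as np, cv2
from scipy.spatial.transform import Rotation as R
def snap(n,f,crop=None,s=1.5):
    c=eyes.camera(n); p=c["pixels"][:,:,::-1]
    np.savez(f"pics/{f}.npz",**{k:v for k,v in c.items()})
    if crop: x0,y0,x1,y1=crop; p=p[y0:y1,x0:x1]
    p=cv2.resize(p,None,fx=s,fy=s,interpolation=cv2.INTER_CUBIC); cv2.imwrite(f"pics/{f}.png",p); return c
def ray(c,u,v,z,fish=False):
    E=np.array(c["extrinsics"]); x=(u-c["cx"])/c["fx"]; y=(v-c["cy"])/c["fy"]
    if fish:
        t=np.hypot(x,y); k=np.tan(t)/t if t>1e-9 else 1; x*=k;y*=k
    d=E[:3,:3]@np.array([x,y,1]); o=E[:3,3]; return o+d*(z-o[2])/d[2]
E
python3 - <<'E'
from h import *
for n in("top","scene"):
    c=snap(n,n+"0"); print(n,c["fx"],c["cx"],c["cy"]); print(np.round(c["extrinsics"],3))
s=r.read_state(); print(s)
E
```

```text
pics
top 395.58188119717295 256.7365105765586 187.0159887739863
[[ 0.006 -0.998  0.057  0.418]
 [-1.    -0.007 -0.004  0.008]
 [ 0.004 -0.057 -0.998  1.089]
 [ 0.     0.     0.     1.   ]]
scene 425.4584140828127 251.40463089868635 189.2298816231029
[[-0.981  0.115 -0.157  0.718]
 [ 0.195  0.636 -0.747  1.043]
 [ 0.014 -0.763 -0.646  0.932]
 [ 0.     0.     0.     1.   ]]
{'time': 0.1, 'joint_positions': array([-1.25561576,  0.3328045 , -0.06472001,  1.46088339,  0.02159167,
        1.34988776, -0.08849735]), 'joint_vel': array([-1.59993203e-03, -3.64952406e-03,  1.99446168e-03, -3.05576311e-03,
       -5.95992540e-06,  9.73380750e-06,  7.37649495e-05]), 'joint_torque': array([ 1.83881668e-03, -6.24542856e+01,  2.48338800e-02, -3.90718317e+01,
       -6.15627109e-02,  3.65078787e-02,  4.22217704e-05]), 'ee_pos': array([0.20706309, 0.58957466, 0.40402356]), 'eef_rot': array([ 1.68069018e-01,  9.85775020e-01, -6.38108834e-04, -8.63737282e-05]), 'ft_force': array([-0.60106232, -0.1848981 , -0.49911136]), 'torque': array([-0.05318801, -0.05404684,  0.02038763]), 'grip_force': 0.0, 'width': 0.0868368461738549}
```

View pics/top0.png

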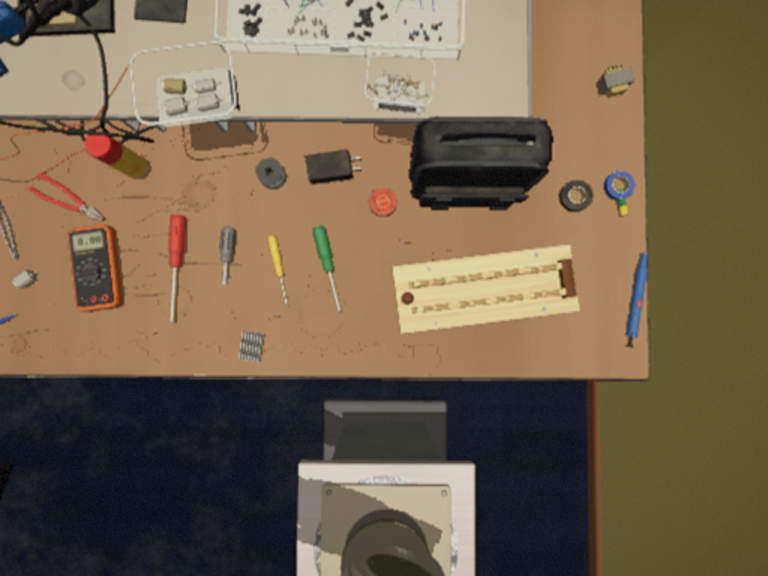

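View pics/scene0.png

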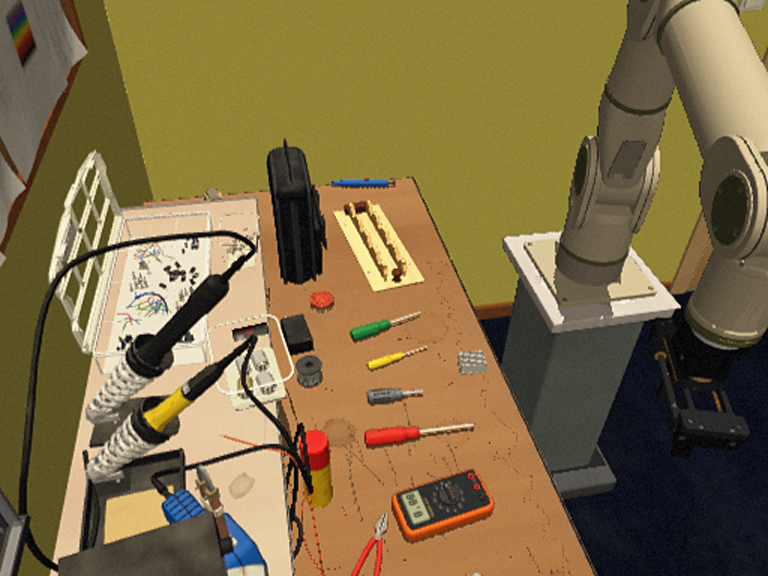

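The top view shows the red, grey, yellow and green tools at about (177,265), (228,255), (278,268) and (327,268) in the 1.5x picture, blades towards the robot. The rest is at right, centre about (487,290), with the knob at its left (+y) end and the block at right. The scene view agrees.

Run:
```python
import numpy as np,cv2
p=np.load("pics/top0.npz")["pixels"][:,:,::-1]
cv2.imwrite("pics/cA.png",cv2.resize(p[135:225,100:240],None,fx=5.5,fy=5.5,interpolation=cv2.INTER_CUBIC))
cv2.imwrite("pics/cB.png",cv2.resize(p[155:230,250:395],None,fx=5.5,fy=5.5,interpolation=cv2.INTER_CUBIC))
```

```text
(no output)
```

View pics/cA.png

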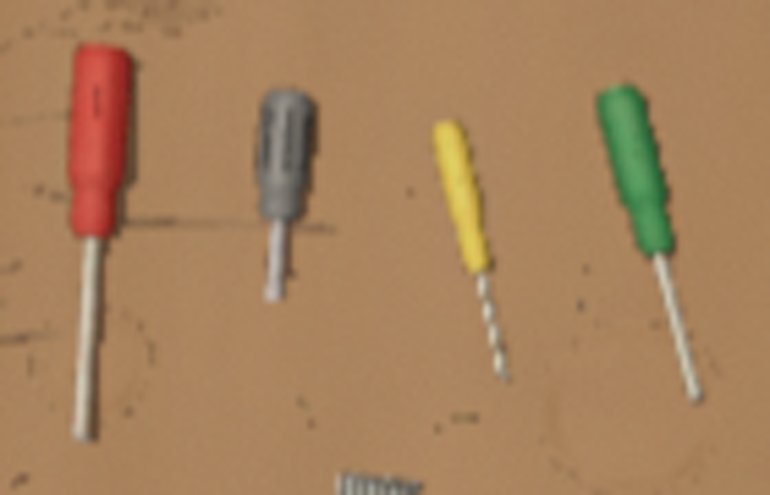

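View pics/cB.png

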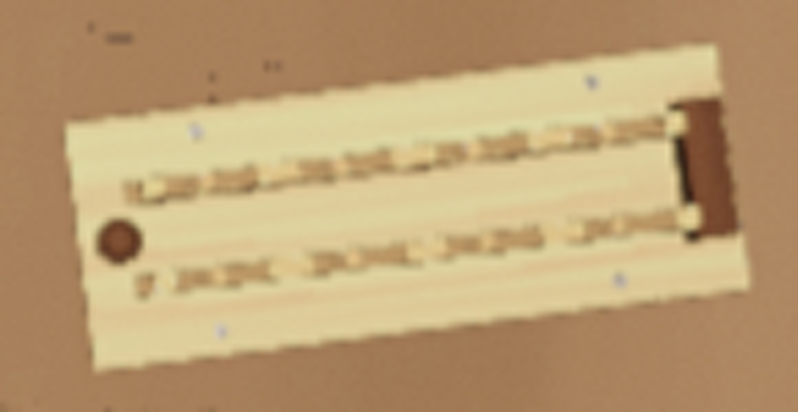

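Crop A: red handle end (103,45), collar (92,235), tip (84,438); grey (289,90)/(278,218)/(273,299); yellow (447,122)/(480,272)/(503,379); green (621,88)/(656,253)/(695,400). Crop B: board corners (66,125), (716,45), (750,288), (96,370); knob (119,241), block around (708,168).

```bash
cat > m.py <<'E'
from h import *
c=dict(np.load("pics/top0.npz"))
def o(x,y,ox,oy): return ((x+.5)/5.5-.5+ox,(y+.5)/5.5-.5+oy)
B=[ray(c,*o(x,y,250,155),.006)[:2] for x,y in[(66,125),(716,45),(750,288),(96,370)]]
ctr=np.mean(B,0); ya=(B[0]+B[3]-B[1]-B[2]); ya/=np.linalg.norm(ya); xa=np.array([ya[1],-ya[0]])
th=np.arctan2(xa[1],xa[0])
print("rest",ctr.round(4),"yaw",round(th,3),"sizes",[round(np.linalg.norm(B[i]-B[(i+1)%4]),4) for i in range(4)])
print("knob",(ray(c,*o(119,241,250,155),.037)[:2]-ctr)@np.c_[xa,ya])
D=dict(stubby=(.0125,(289,90),(278,218),(273,299),.032,.099,.064,.039),short=(.0085,(447,122),(480,272),(503,379),.038,.033,.076,.033),
 medium=(.0125,(621,88),(656,253),(695,400),.042,-.033,.084,.039),long=(.014,(103,45),(92,235),(84,438),.0475,-.099,.095,.042))
for n,(z,a,b,t,half,yr,L,zs) in D.items():
    A,Bq,T=[ray(c,*o(*p,100,135),z)[:2] for p in(a,b,t)]
    d=(A-T)/np.linalg.norm(A-T); m=(A+Bq)/2
    print(n,"mid",m.round(4),"yaw",round(np.arctan2(d[1],d[0]),3),"len",round(np.linalg.norm(A-T),4),"handle",round(np.linalg.norm(A-Bq),4),L,"goal",(ctr+yr*ya).round(4),zs)
s=r.read_state(); M=R.from_quat(s["eef_rot"]).as_matrix(); print(M.round(3))
E
python3 m.py
```

```text
rest [ 0.4673 -0.1797] yaw 0.13 sizes [np.float64(0.3283), np.float64(0.1225), np.float64(0.3283), np.float64(0.1228)]
knob [-4.00859175e-05  1.46319147e-01]
stubby mid [0.5449 0.2931] yaw -0.054 len 0.1044 handle 0.0641 0.064 goal [ 0.4545 -0.0815] 0.039
short mid [0.5244 0.2041] yaw 0.23 len 0.1315 handle 0.077 0.076 goal [ 0.4631 -0.1469] 0.033
medium mid [0.5379 0.1167] yaw 0.244 len 0.1597 handle 0.0843 0.084 goal [ 0.4716 -0.2124] 0.039
long mid [0.5511 0.3851] yaw -0.022 len 0.1951 handle 0.0949 0.095 goal [ 0.4802 -0.2778] 0.042
[[-0.944  0.331 -0.   ]
 [ 0.331  0.944 -0.001]
 [-0.    -0.001 -1.   ]]
```

```bash
cat > d.py <<'E'
import sys
from h import *
# d.py x y grasp_z yaw : remaining turn (units), then shift in tool axes after the turn (units)
x,y,z,yaw=map(float,sys.argv[1:])
s=r.read_state(); M=R.from_quat(s["eef_rot"]).as_matrix(); p=s["ee_pos"]
T=np.c_[[-np.cos(yaw),-np.sin(yaw),0],[-np.sin(yaw),np.cos(yaw),0],[0,0,-1]]
print("turn",(R.from_matrix(M.T@T).as_rotvec()/.12).round(2),"shift",(T.T@(np.array([x,y,z+.164])-p)/.04).round(2),
 "p",p.round(4),"t",round(s["time"],2),"w",round(s["width"],4),"g",round(s["grip_force"],1),"f",s["ft_force"].round(1))
E
m='python3 -m inch'
$m '[[0,0,0,0,0,-0.88],[0,0,0,0,0,-0.88],[0,0,0,0,0,-0.87],[-0.5,-0.3,0,0,0,0],[-0.9,-0.5,0,0,0,0]]' 1 20
$m '[[-0.9,-0.5,0,0,0,0],[-0.9,-0.5,0,0,0,0],[-0.9,-0.5,0,0,0,0],[-0.9,-0.5,0,0,0,0],[-0.9,-0.5,0,0,0,0]]'
$m '[[-0.9,-0.5,0.3,0,0,0],[-0.9,-0.5,0.5,0,0,0],[-0.7,-0.4,0.5,0,0,0],[-0.3,-0.2,0.5,0,0,0],[0,0,0,0,0,0]]'
python3 d.py .5511 .3851 .021 -.022
```

```text
time: 0.52
ee_pos: [0.2582, 0.5583, 0.4041]
eef_rot: [0.007, 1.0, 0.0, -0.002]
ft_force: [1.1, 0.8, -0.5]
width: 0.0868
grip_force: 0.0
time: 0.93
ee_pos: [0.4416, 0.4511, 0.4046]
eef_rot: [0.011, 1.0, -0.0, -0.0]
ft_force: [0.1, 1.4, 0.3]
width: 0.087
grip_force: 0.0
time: 1.35
ee_pos: [0.5492, 0.3839, 0.3295]
eef_rot: [0.014, 1.0, -0.003, -0.002]
ft_force: [-0.4, -1.1, -0.7]
width: 0.0868
grip_force: 0.0
turn [-0.06 -0.03 -0.05] shift [-0.05  0.03  3.61] p [0.5492 0.3839 0.3295] t 1.35 w 0.0868 g 0.0 f [-0.4 -1.1 -0.7]
```

```bash
m='python3 -m inch'
$m '[[-0.05,0.03,0.8,0,0,0],[0,0,0.8,0,0,0],[0,0,0.8,0,0,0],[0,0,0.7,0,0,0],[0,0,0.4,0,0,0]]' >/dev/null
$m '[[0,0,0,0,0,0],[0,0,0.1,0,0,0],[0,0,0,0,0,0],[0,0,0,0,0,0],[0,0,0,0,0,0]]' >/dev/null
python3 d.py .5511 .3851 .021 -.022
$m '[[0,0,0,0,0,0],[0,0,0,0,0,0],[0,0,0,0,0,0],[0,0,0,0,0,0],[0,0,0,0,0,0]]' -1 25
$m '[[0,0,0,0,0,0],[0,0,0,0,0,0],[0,0,0,0,0,0],[0,0,0,0,0,0],[0,0,0,0,0,0]]'
```

```text
turn [ 0.01  0.02 -0.  ] shift [-0.06 -0.12  0.19] p [0.5489 0.3901 0.1926] t 2.18 w 0.0869 g 0.0 f [-0.7  0.   1. ]
time: 2.6
ee_pos: [0.5485, 0.3896, 0.191]
eef_rot: [0.011, 1.0, 0.0, 0.0]
ft_force: [0.4, -0.3, -0.2]
width: 0.0614
grip_force: 0.0
time: 3.02
ee_pos: [0.5485, 0.3896, 0.1909]
eef_rot: [0.011, 1.0, 0.0, -0.0]
ft_force: [0.0, -0.6, -0.1]
width: 0.0279
grip_force: 0.0
```

```bash
m='python3 -m inch'
$m '[[0,0,0,0,0,0],[0,0,-0.5,0,0,0],[0,0,-1,0,0,0],[0,0,-1,0,0,0],[0,0,-1,0,0,0]]'
$m '[[0.2,0,-1,0,0,0],[0.4,-0.4,-0.5,0,0,0],[0.4,-0.8,0,0,0,0],[0.4,-0.9,0,0,0,0],[0,-0.9,0,0,0,0]]' >/dev/null
$m '[[0,-0.9,0,0,0,0],[0,-0.9,0,0,0,0],[0,-0.9,0,0,0,0],[0,-0.9,0,0,0,0],[0,-0.9,0,0,0,0]]' >/dev/null
$m '[[0,-0.9,0,0,0,0],[0,-0.9,0,0,0,0],[0,-0.9,0,0,0,0],[0,-0.9,0,0,0,0],[0,-0.9,0,0,0,0]]' 
$m '[[0,-0.9,0,0,0,0],[0,-0.9,0,0,0,0],[0,-0.9,0,0,0,0],[0,-0.7,0,0,0,0],[0,-0.4,0,0,0,0]]' >/dev/null
$m '[[0,0,0,0,0,-0.45],[0,0,0,0,0,-0.45],[0,0,0,0,0,-0.37],[0,0,0,0,0,0],[0,0,0,0,0,0]]' >/dev/null
python3 d.py .4776 -.2778 .055 .13
```

```text
time: 3.43
ee_pos: [0.5482, 0.3894, 0.3323]
eef_rot: [0.011, 1.0, -0.0, -0.0]
ft_force: [0.7, 0.6, -0.7]
width: 0.027
grip_force: 25.0
time: 4.68
ee_pos: [0.4813, -0.0908, 0.3911]
eef_rot: [0.011, 1.0, 0.0, 0.0]
ft_force: [0.7, 0.1, -0.5]
width: 0.0272
grip_force: 25.0
turn [ 0.    0.   -0.01] shift [ 0.14 -0.91  4.3 ] p [ 0.4784 -0.241   0.3908] t 5.52 w 0.0275 g 25.0 f [ 0.5 -0.1 -0.4]
```

```bash
m='python3 -m inch'
$m '[[0.14,-0.5,0.3,0,0,0],[0,-0.41,0.6,0,0,0],[0,0,0.6,0,0,0],[0,0,0.6,0,0,0],[0,0,0.4,0,0,0]]' >/dev/null
$m '[[0,0,0,0,0,0],[0,0,0,0,0,0],[0,0,0,0,0,0],[0,0,0,0,0,0],[0,0,0,0,0,0]]' >/dev/null
python3 d.py .4776 -.2778 .055 .13
python3 - <<'E'
from h import *
snap("wrist","w1")
E
```

```text
turn [-0.01  0.02  0.  ] shift [0.01 0.   1.83] p [ 0.478  -0.2779  0.2921] t 6.35 w 0.0272 g 25.0 f [0.3 0.2 0.2]
```

View pics/w1.png

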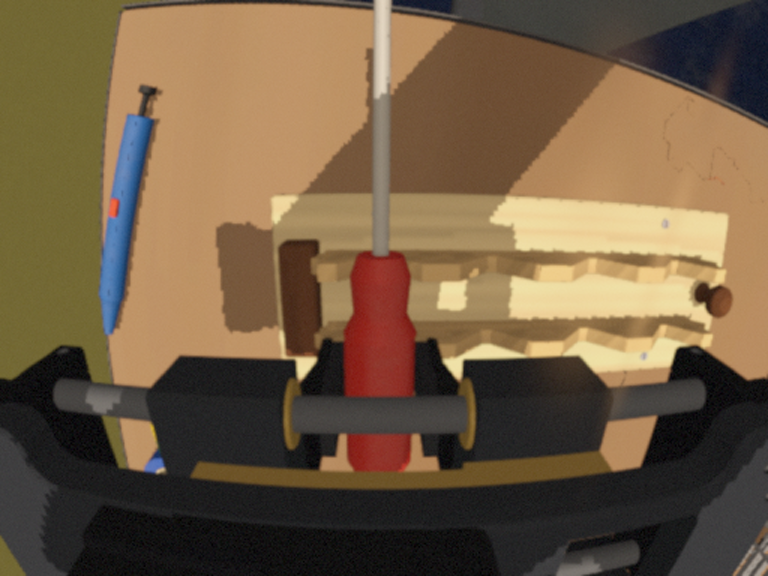

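The wrist view shows the red driver straight in the grip (blade up the picture at column 380), aligned over the notches beside the block (300,295). Lowering and releasing.

```bash
m='python3 -m inch'
$m '[[0,0,0.4,0,0,0],[0,0,0.5,0,0,0],[0,0,0.5,0,0,0],[0,0,0.3,0,0,0],[0,0,0.1,0,0,0]]' >/dev/null
$m '[[0,0,0,0,0,0],[0,0,0,0,0,0],[0,0,0,0,0,0],[0,0,0,0,0,0],[0,0,0,0,0,0]]'
$m '[[0,0,0,0,0,0],[0,0,0,0,0,0],[0,0,0,0,0,0],[0,0,0,0,0,0],[0,0,0,0,0,0]]' -0.1
python3 d.py .4776 -.2778 .055 .13
```

```text
time: 7.23
ee_pos: [0.4778, -0.2777, 0.2193]
eef_rot: [-0.065, 0.998, 0.0, 0.0]
ft_force: [0.6, -0.1, 0.1]
width: 0.0271
grip_force: 25.0
time: 7.65
ee_pos: [0.4777, -0.2778, 0.2189]
eef_rot: [-0.065, 0.998, 0.0, 0.0]
ft_force: [0.2, 0.2, -0.7]
width: 0.0385
grip_force: 0.0
turn [0. 0. 0.] shift [ 0. -0. -0.] p [ 0.4777 -0.2778  0.2189] t 7.65 w 0.0385 g 0.0 f [ 0.2  0.2 -0.7]
```

```bash
m='python3 -m inch'
$m '[[0,0,-0.4,0,0,0],[0,0,-0.9,0,0,0],[0,0,-1,0,0,0],[0,0,-1,0,0,0],[0,0,-1,0,0,0]]'
$m '[[0,0.4,-0.3,0,0,0],[0,0.9,0,0,0,0],[0,0.9,0,0,0,0],[0,0.9,0,0,0,0],[0,0.9,0,0,0,0]]' 1 >/dev/null
$m '[[0,0.9,0,0,0,0],[0,0.9,0,0,0,0],[0,0.9,0,0,0,0],[-0.5,0.9,0,0,0,0],[-0.8,0.9,0,0,0,0]]' >/dev/null
$m '[[-0.8,0.6,0,0,0,0],[-0.6,0.4,0,0,0,0],[0,0,0.5,0,0,-0.5],[0,0,0.5,0,0,-0.45],[0,0,0,0,0,0]]' >/dev/null
python3 d.py .5379 .1167 .023 .244
python3 - <<'E'
from h import *
snap("top","t2",(100,130,400,230),2.6)
E
```

```text
time: 8.07
ee_pos: [0.4772, -0.2778, 0.3928]
eef_rot: [-0.065, 0.998, 0.0, -0.0]
ft_force: [1.5, -0.8, -0.7]
width: 0.0393
grip_force: 0.0
turn [-0.01 -0.05  0.03] shift [-0.22  0.17  4.3 ] p [0.531  0.1078 0.359 ] t 9.32 w 0.087 g 0.0 f [-0.2  0.3 -0.7]
```

View pics/t2.png

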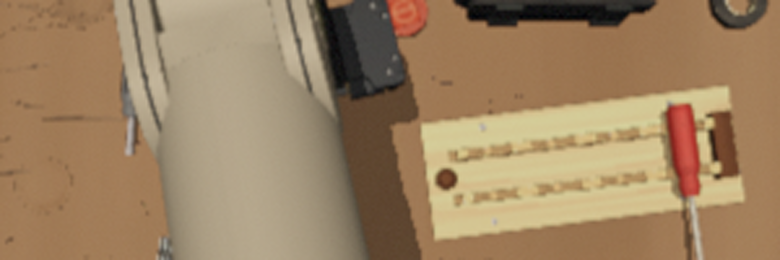

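The red driver lies seated next to the block, its handle middle (685,150) between the bars. Now the green one.

```bash
m='python3 -m inch'
$m '[[-0.22,0.17,0.5,0,0,0],[0,0,0.9,0,0,0],[0,0,0.9,0,0,0],[0,0,0.9,0,0,0],[0,0,0.6,0,0,0]]' >/dev/null
$m '[[0,0,0.3,0,0,0],[0,0,0.1,0,0,0],[0,0,0,0,0,0],[0,0,0,0,0,0],[0,0,0,0,0,0]]' >/dev/null
python3 d.py .5379 .1167 .023 .244
$m '[[0,0,0,0,0,0],[0,0,0,0,0,0],[0,0,0,0,0,0],[0,0,0,0,0,0],[0,0,0,0,0,0]]' -1 25 >/dev/null
$m '[[0,0,0,0,0,0],[0,0,0,0,0,0],[0,0,0,0,0,0],[0,0,0,0,0,0],[0,0,0,0,0,0]]'
$m '[[0,0,0,0,0,0],[0,0,0,0,0,0],[0,0,-0.1,0,0,0],[0,0,-0.4,0,0,0],[0,0,-0.8,0,0,0]]'
```

```text
turn [ 0.    0.03 -0.  ] shift [0.04 0.01 0.25] p [0.5395 0.1166 0.1969] t 10.2 w 0.087 g 0.0 f [ 0.6 -0.1  0.1]
time: 11.03
ee_pos: [0.5386, 0.1164, 0.1948]
eef_rot: [-0.122, 0.993, 0.0, -0.0]
ft_force: [-0.3, 0.3, 0.1]
width: 0.0282
grip_force: 0.0
time: 11.45
ee_pos: [0.5372, 0.1161, 0.2445]
eef_rot: [-0.122, 0.993, -0.001, -0.003]
ft_force: [-0.6, -0.1, -0.3]
width: 0.0242
grip_force: 25.0
```

```bash
python3 - <<'E'
from h import *
snap("wrist","w3",(200,120,312,384),2.2)
snap("scene","s3",(180,150,350,320),3.4)
a=cv2.imread("pics/w3.png");b=cv2.imread("pics/s3.png")[:580]
o=np.zeros((max(a.shape[0],b.shape[0]),a.shape[1]+520,3),np.uint8);o[:a.shape[0],:a.shape[1]]=a;o[:b.shape[0],a.shape[1]:]=b[:,:520];cv2.imwrite("pics/m3.png",o);print(o.shape)
E
python3 d.py .5379 .1167 .023 .244
```

```text
(581, 766, 3)
turn [ 0.01  0.06 -0.  ] shift [0.06 0.02 1.61] p [0.5402 0.1166 0.2513] t 11.55 w 0.024 g 25.0 f [ 0.5 -0.2  0.8]
```

View pics/m3.png

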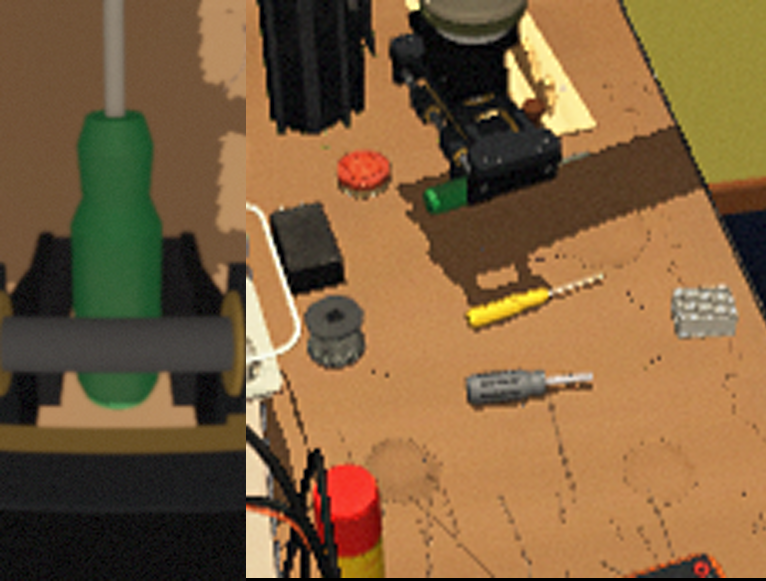

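The green driver is held straight, but low in the fingers, so I put it down and regrip deeper.

```bash
m='python3 -m inch'
$m '[[0,0,0.4,0,0,0],[0,0,0.5,0,0,0],[0,0,0.35,0,0,0],[0,0,0,0,0,0],[0,0,0,0,0,0]]' >/dev/null
$m '[[0,0,0,0,0,0],[0,0,0,0,0,0],[0,0,0,0,0,0],[0,0,0.1,0,0,0],[0,0,0.1,0,0,0]]' -0.1
python3 d.py .5379 .1167 .021 .244
```

```text
time: 12.38
ee_pos: [0.5389, 0.1165, 0.1892]
eef_rot: [-0.122, 0.993, 0.0, 0.001]
ft_force: [0.4, 0.2, 0.0]
width: 0.0388
grip_force: 0.0
turn [0.   0.01 0.  ] shift [0.02 0.01 0.1 ] p [0.5389 0.1165 0.1892] t 12.38 w 0.0388 g 0.0 f [0.4 0.2 0. ]
```

```bash
m='python3 -m inch'
$m '[[0,0,0.08,0,0,0],[0,0,0,0,0,0],[0,0,0,0,0,0],[0,0,0,0,0,0],[0,0,0,0,0,0]]' -1 25 >/dev/null
$m '[[0,0,0,0,0,0],[0,0,0,0,0,0],[0,0,0,0,0,0],[0,0,0,0,0,0],[0,0,0,0,0,0]]'
python3 d.py .5379 .1167 .021 .244
$m '[[0,0,-0.4,0,0,0],[0,0,-0.9,0,0,0],[0,0,-0.9,0,0,0],[0,0,-0.9,0,0,0],[0,0,-0.9,0,0,0]]' >/dev/null
$m '[[0.6,0,-0.8,0,0,0],[0.9,0,-0.3,0,0,0],[0.9,-0.5,0,0,0,0],[0.8,-0.9,0,0,0,0],[0.4,-0.9,0,0,0,0]]' >/dev/null
$m '[[0,-0.9,0,0,0,0],[0,-0.9,0,0,0,0],[0,-0.9,0,0,0,0],[0,-0.9,0,0,0,0],[0,-0.9,0,0,0,0]]' >/dev/null
$m '[[0,-0.5,0,0,0,0],[0,-0.2,0,0,0,0],[0,0,0,0,0,0.5],[0,0,0,0,0,0.45],[0,0,0,0,0,0]]' >/dev/null
python3 d.py .4716 -.2124 .0485 .13
```

```text
time: 13.22
ee_pos: [0.5386, 0.1164, 0.1857]
eef_rot: [-0.122, 0.993, 0.0, 0.0]
ft_force: [0.0, 0.2, -0.0]
width: 0.0242
grip_force: 25.0
turn [0. 0. 0.] shift [0.02 0.01 0.02] p [0.5386 0.1164 0.1857] t 13.22 w 0.0242 g 25.0 f [ 0.   0.2 -0. ]
turn [ 0.01 -0.   -0.02] shift [ 0.1  -0.22  4.42] p [ 0.4745 -0.2031  0.3895] t 14.88 w 0.0242 g 25.0 f [ 0.8 -0.1 -0.6]
```

```bash
m='python3 -m inch'
$m '[[0.1,-0.22,0.4,0,0,0],[0,0,0.8,0,0,0],[0,0,0.8,0,0,0],[0,0,0.8,0,0,0],[0,0,0.6,0,0,0]]' >/dev/null
$m '[[0,0,0,0,0,0],[0,0,0,0,0,0],[0,0,0,0,0,0],[0,0,0,0,0,0],[0,0,0,0,0,0]]' >/dev/null
python3 d.py .4716 -.2124 .0485 .13
```

```text
turn [-0.    0.02  0.01] shift [0.01 0.02 1.07] p [ 0.4722 -0.2131  0.2553] t 15.72 w 0.0241 g 25.0 f [ 0.3  0.5 -0.1]
```

```bash
m='python3 -m inch'
$m '[[0,0,0.3,0,0,0],[0,0,0.4,0,0,0],[0,0,0.3,0,0,0],[0,0,0.05,0,0,0],[0,0,0,0,0,0]]' >/dev/null
$m '[[0,0,0,0,0,0],[0,0,0,0,0,0],[0,0,0,0,0,0],[0,0,0,0,0,0],[0,0,0,0,0,0]]'
$m '[[0,0,0,0,0,0],[0,0,0,0,0,0],[0,0,0,0,0,0],[0,0,0,0,0,0],[0,0,0,0,0,0]]' -0.17
$m '[[0,0,-0.4,0,0,0],[0,0,-0.9,0,0,0],[0,0,-1,0,0,0],[0,0,-1,0,0,0],[0,0,-1,0,0,0]]' >/dev/null
$m '[[0,0.4,-0.3,0,0,0],[0,0.9,0,0,0,0],[0,0.9,0,0,0,0],[0,0.9,0,0,0,0],[0,0.9,0,0,0,0]]' 0.6 >/dev/null
$m '[[0,0.9,0,0,0,0],[0,0.9,0,0,0,0],[0,0.9,0,0,0,0],[-0.5,0.9,0,0,0,0],[-0.8,0.9,0,0,0,0]]' >/dev/null
$m '[[-0.8,0.9,0,0,0,0],[-0.6,0.7,0,0,0,0],[0,0,0.5,0,0,-0.45],[0,0,0.5,0,0,-0.38],[0,0,0,0,0,0]]' >/dev/null
python3 d.py .5244 .2041 .0205 .23
python3 - <<'E'
from h import *
snap("top","t4",(100,130,400,230),2.6)
E
```

```text
time: 16.55
ee_pos: [0.4716, -0.213, 0.2116]
eef_rot: [-0.065, 0.998, 0.0, 0.0]
ft_force: [-0.3, 0.1, -0.6]
width: 0.0242
grip_force: 25.0
time: 16.97
ee_pos: [0.4717, -0.213, 0.2117]
eef_rot: [-0.065, 0.998, 0.0, 0.0]
ft_force: [-0.4, 0.4, 0.0]
width: 0.0358
grip_force: 0.0
turn [-0.01 -0.05  0.02] shift [-0.23  0.28  4.18] p [0.5182 0.191  0.3517] t 18.63 w 0.0695 g 0.0 f [-0.5 -0.8 -0.5]
```

View pics/t4.png

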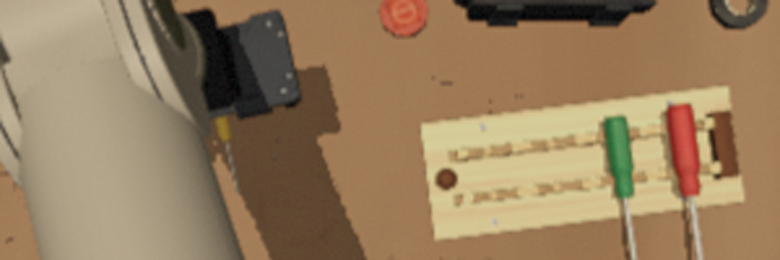

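Green is seated in its place (620,155) beside red. Yellow next.

```bash
m='python3 -m inch'
$m '[[-0.23,0.28,0.5,0,0,0],[0,0,0.9,0,0,0],[0,0,0.9,0,0,0],[0,0,0.8,0,0,0],[0,0,0.5,0,0,0]]' >/dev/null
$m '[[0,0,0.3,0,0,0],[0,0,0,0,0,0],[0,0,0,0,0,0],[0,0,0,0,0,0],[0,0,0,0,0,0]]' >/dev/null
python3 d.py .5244 .2041 .020 .23
```

```text
turn [ 0.01  0.03 -0.01] shift [0.04 0.01 0.44] p [0.5262 0.2041 0.2017] t 19.52 w 0.0697 g 0.0 f [ 0.   0.2 -0.3]
```

```bash
m='python3 -m inch'
$m '[[0.04,0.01,0.2,0,0,0],[0,0,0.15,0,0,0],[0,0,0,0,0,0],[0,0,0,0,0,0],[0,0,0,0,0,0]]' >/dev/null
python3 d.py .5244 .2041 .020 .23
$m '[[0,0,0.05,0,0,0],[0,0,0,0,0,0],[0,0,0,0,0,0],[0,0,0,0,0,0],[0,0,0,0,0,0]]' >/dev/null
python3 d.py .5244 .2041 .020 .23
```

```text
turn [-0. -0. -0.] shift [-0.02  0.    0.04] p [0.5237 0.2038 0.1856] t 19.93 w 0.0693 g 0.0 f [0.4 0.4 0.6]
turn [ 0.  0. -0.] shift [-0.02  0.   -0.01] p [0.5238 0.2038 0.1837] t 20.35 w 0.0698 g 0.0 f [-0.5 -0.7 -0.8]
```

```bash
m='python3 -m inch'
$m '[[0,0,0,0,0,0],[0,0,0,0,0,0],[0,0,0,0,0,0],[0,0,0,0,0,0],[0,0,0,0,0,0]]' -1 25 >/dev/null
$m '[[0,0,0,0,0,0],[0,0,0,0,0,0],[0,0,0,0,0,0],[0,0,0,0,0,0],[0,0,0,0,0,0]]'
python3 d.py .5244 .2041 .020 .23
$m '[[0,0,-0.4,0,0,0],[0,0,-0.9,0,0,0],[0,0,-0.9,0,0,0],[0,0,-0.9,0,0,0],[0,0,-0.9,0,0,0]]'
$m '[[0.6,0,-0.8,0,0,0],[0.9,0,-0.3,0,0,0],[0.9,-0.5,0,0,0,0],[0.7,-0.9,0,0,0,0],[0.4,-0.9,0,0,0,0]]' >/dev/null
$m '[[0,-0.9,0,0,0,0],[0,-0.9,0,0,0,0],[0,-0.9,0,0,0,0],[0,-0.9,0,0,0,0],[0,-0.9,0,0,0,0]]' >/dev/null
$m '[[0,-0.9,0,0,0,0],[0,-0.5,0,0,0,0],[0,0,0,0,0,0.45],[0,0,0,0,0,0.38],[0,0,0,0,0,0]]' >/dev/null
python3 d.py .4631 -.1469 .0445 .13
```

```text
time: 21.18
ee_pos: [0.5237, 0.2039, 0.1837]
eef_rot: [-0.115, 0.993, 0.0, 0.0]
ft_force: [0.1, -0.8, -0.3]
width: 0.0161
grip_force: 25.0
turn [ 0.  0. -0.] shift [-0.02  0.   -0.01] p [0.5237 0.2039 0.1837] t 21.18 w 0.0161 g 25.0 f [ 0.1 -0.8 -0.3]
time: 21.6
ee_pos: [0.5234, 0.2036, 0.3453]
eef_rot: [-0.115, 0.993, -0.0, -0.0]
ft_force: [0.6, 1.0, -0.7]
width: 0.0161
grip_force: 25.0
turn [ 0.   -0.   -0.02] shift [ 0.02 -0.06  4.47] p [ 0.4636 -0.1443  0.3875] t 22.85 w 0.0161 g 25.0 f [ 0.7 -0.1 -0.8]
```

```bash
m='python3 -m inch'
$m '[[0.02,-0.06,0.4,0,0,0],[0,0,0.8,0,0,0],[0,0,0.8,0,0,0],[0,0,0.8,0,0,0],[0,0,0.6,0,0,0]]' >/dev/null
$m '[[0,0,0,0,0,0],[0,0,0,0,0,0],[0,0,0,0,0,0],[0,0,0,0,0,0],[0,0,0,0,0,0]]' >/dev/null
python3 d.py .4631 -.1469 .0445 .13
```

```text
turn [-0.    0.02  0.01] shift [ 0.02 -0.01  1.12] p [ 0.4639 -0.1464  0.2532] t 23.68 w 0.016 g 25.0 f [-0.4 -0.5 -0.7]
```

```bash
m='python3 -m inch'
$m '[[0,0,0.3,0,0,0],[0,0,0.4,0,0,0],[0,0,0.3,0,0,0],[0,0,0.1,0,0,0],[0,0,0,0,0,0]]' >/dev/null
$m '[[0,0,0,0,0,0],[0,0,0,0,0,0],[0,0,0,0,0,0],[0,0,0,0,0,0],[0,0,0,0,0,0]]'
$m '[[0,0,0,0,0,0],[0,0,0,0,0,0],[0,0,0,0,0,0],[0,0,0,0,0,0],[0,0,0,0,0,0]]' -0.35
$m '[[0,0,-0.4,0,0,0],[0,0,-0.9,0,0,0],[0,0,-1,0,0,0],[0,0,-1,0,0,0],[0,0,-1,0,0,0]]' >/dev/null
$m '[[0,0.4,-0.3,0,0,0],[0,0.9,0,0,0,0],[0,0.9,0,0,0,0],[0,0.9,0,0,0,0],[0,0.9,0,0,0,0]]' 0.8 >/dev/null
$m '[[0,0.9,0,0,0,0],[0,0.9,0,0,0,0],[0,0.9,0,0,0,0],[-0.5,0.9,0,0,0,0],[-0.8,0.9,0,0,0,0]]' >/dev/null
$m '[[-0.8,0.9,0,0,0,0],[-0.8,0.9,0,0,0,0],[-0.5,0.4,0,0,0,0.5],[0,0,0.5,0,0,0.5],[0,0,0.5,0,0,0.5]]' >/dev/null
python3 d.py .5449 .2931 .0235 -.054
python3 - <<'E'
from h import *
snap("top","t5",(100,130,400,230),2.6)
E
```

```text
time: 24.52
ee_pos: [0.4637, -0.1467, 0.2085]
eef_rot: [-0.065, 0.998, -0.0, 0.001]
ft_force: [0.3, -3.3, 6.9]
width: 0.0161
grip_force: 25.0
time: 24.93
ee_pos: [0.4632, -0.146, 0.2075]
eef_rot: [-0.065, 0.998, 0.0, -0.0]
ft_force: [0.9, -0.0, 0.5]
width: 0.0277
grip_force: 0.0
turn [0.01 0.01 0.02] shift [-0.3   0.31  4.09] p [0.5322 0.2812 0.351 ] t 26.6 w 0.0782 g 0.0 f [ 1.   0.2 -0.8]
```

View pics/t5.png

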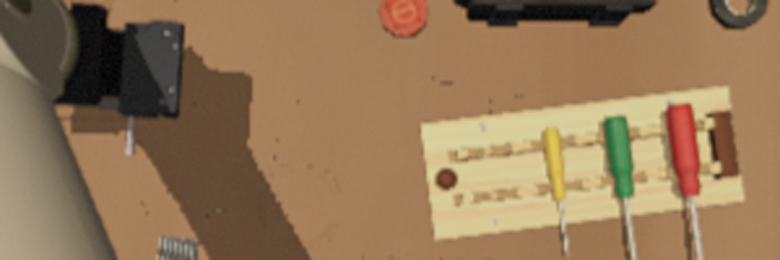

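Yellow is seated at (555,163). Now the stubby.

```bash
m='python3 -m inch'
$m '[[-0.3,0.31,0.5,0,0,0],[0,0,0.9,0,0,0],[0,0,0.9,0,0,0],[0,0,0.8,0,0,0],[0,0,0.5,0,0,0]]' >/dev/null
$m '[[0,0,0.3,0,0,0],[0,0,0.15,0,0,0],[0,0,0,0,0,0],[0,0,0,0,0,0],[0,0,0,0,0,0]]' >/dev/null
python3 d.py .5449 .2931 .0235 -.054
```

```text
turn [0.01 0.02 0.04] shift [0.   0.03 0.1 ] p [0.5449 0.2917 0.1915] t 27.48 w 0.0782 g 0.0 f [ 0.8 -0.1  0.2]
```

```bash
m='python3 -m inch'
$m '[[0,0,0.08,0,0,0],[0,0,0,0,0,0],[0,0,0,0,0,0],[0,0,0,0,0,0],[0,0,0,0,0,0]]' -1 25 >/dev/null
$m '[[0,0,0,0,0,0],[0,0,0,0,0,0],[0,0,0,0,0,0],[0,0,0,0,0,0],[0,0,0,0,0,0]]' >/dev/null
$m '[[0,0,0,0,0,0],[0,0,0,0,0,0],[0,0,0,0,0,0],[0,0,0,0,0,0],[0,0,0,0,0,0]]' >/dev/null
python3 d.py .5449 .2931 .0235 -.054
$m '[[0,0,-0.4,0,0,0],[0,0,-0.9,0,0,0],[0,0,-0.9,0,0,0],[0,0,-0.9,0,0,0],[0,0,-0.9,0,0,0]]' >/dev/null
$m '[[0.5,0,-0.8,0,0,0],[0.6,-0.4,-0.3,0,0,0],[0.65,-0.9,0,0,0,0],[0,-0.9,0,0,0,0],[0,-0.9,0,0,0,0]]' >/dev/null
$m '[[0,-0.9,0,0,0,0],[0,-0.9,0,0,0,0],[0,-0.9,0,0,0,0],[0,-0.9,0,0,0,0],[0,-0.9,0,0,0,0]]' >/dev/null
$m '[[0,-0.9,0,0,0,0],[0,-0.7,0,0,0,0],[0,-0.2,0,0,0,-0.5],[0,0,0,0,0,-0.5],[0,0,0,0,0,-0.5]]' >/dev/null
python3 d.py .4545 -.0815 .0500 .13
```

```text
turn [ 0.   -0.    0.04] shift [-0.01  0.04 -0.03] p [0.5442 0.2914 0.1865] t 28.73 w 0.0242 g 25.0 f [-0.1 -0.8 -0.3]
turn [0.   0.   0.01] shift [ 0.07 -0.04  4.41] p [ 0.457  -0.0796  0.3905] t 30.4 w 0.0244 g 25.0 f [0.4 0.3 0.3]
```

```bash
m='python3 -m inch'
$m '[[0.07,-0.04,0.4,0,0,0],[0,0,0.8,0,0,0],[0,0,0.8,0,0,0],[0,0,0.8,0,0,0],[0,0,0.6,0,0,0]]' >/dev/null
$m '[[0,0,0,0,0,0],[0,0,0,0,0,0],[0,0,0,0,0,0],[0,0,0,0,0,0],[0,0,0,0,0,0]]' >/dev/null
python3 d.py .4545 -.0815 .049 .13
```

```text
turn [0.   0.02 0.  ] shift [ 0.03 -0.02  1.07] p [ 0.4554 -0.0805  0.256 ] t 31.23 w 0.024 g 25.0 f [ 0.  -0.6  0. ]
```

```bash
m='python3 -m inch'
$m '[[0,-0.02,0.3,0,0,0],[0,0,0.4,0,0,0],[0,0,0.3,0,0,0],[0,0,0.05,0,0,0],[0,0,0,0,0,0]]' >/dev/null
$m '[[0,0,0,0,0,0],[0,0,0,0,0,0],[0,0,0,0,0,0],[0,0,0,0,0,0],[0,0,0,0,0,0]]'
$m '[[0,0,0,0,0,0],[0,0,0,0,0,0],[0,0,0,0,0,0],[0,0,0,0,0,0],[0,0,0,0,0,0]]' -0.28
$m '[[0,0,-0.3,0,0,0],[0,0,-0.8,0,0,0],[0,0,-1,0,0,0],[0,0,-1,0,0,0],[0,0,-1,0,0,0]]'
$m '[[0,0.5,-0.3,0,0,0],[0,0.9,0,0,0,0],[0,0.9,0,0,0,0],[0,0.9,0,0,0,0],[0,0.9,0,0,0,0]]' >/dev/null
$m '[[0,0.9,0,0,0,0],[0,0.9,0,0,0,0],[0,0.4,0,0,0,0],[0,0,0,0,0,0],[0,0,0,0,0,0]]' >/dev/null
python3 - <<'E'
from h import *
snap("top","t6",(250,145,400,235),5); snap("scene","s6",(200,120,300,200),5)
E
```

```text
time: 32.07
ee_pos: [0.4552, -0.0813, 0.213]
eef_rot: [-0.065, 0.998, 0.0, 0.001]
ft_force: [1.1, -1.2, 3.1]
width: 0.0243
grip_force: 25.0
time: 32.48
ee_pos: [0.4547, -0.0812, 0.2123]
eef_rot: [-0.065, 0.998, 0.0, -0.0]
ft_force: [-0.0, -0.2, 0.2]
width: 0.0313
grip_force: 0.0
time: 32.9
ee_pos: [0.4543, -0.0815, 0.3782]
eef_rot: [-0.065, 0.998, -0.0, -0.0]
ft_force: [0.9, 1.0, 0.3]
width: 0.0311
grip_force: 0.0
```

View pics/t6.png

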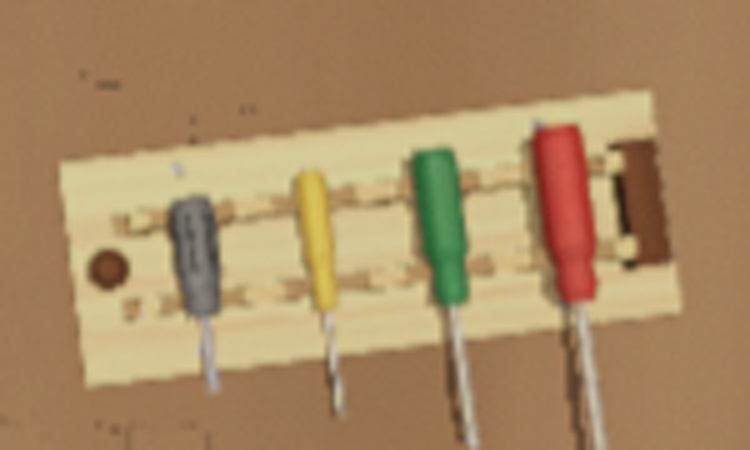

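View pics/s6.png

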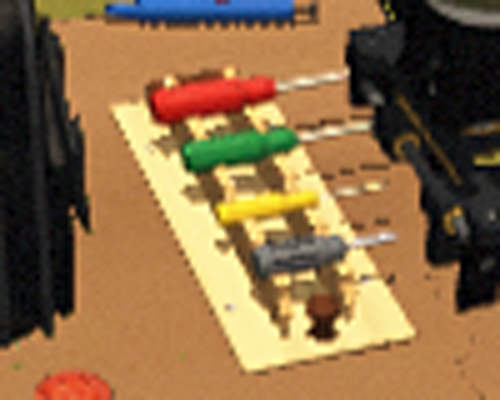

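All four are in order in both views, blades towards the robot: in the top crop, grey (195,255), yellow (315,240), green (440,225) and red (563,210). I'll check that they are level by projecting top-view tips and ends into the scene view.

Run:
```python
from h import *
c=dict(np.load("pics/t6.npz")); s=dict(np.load("pics/s6.npz")); E=np.linalg.inv(s["extrinsics"])
for n,z,pts in[("stubby",.039,[((190,199),(258,262)),((212,389),(395,238))]),("short",.033,[((311,173),(222,214)),((339,414),(383,184))]),
  ("medium",.039,[((433,151),(188,158)),((455,303),(297,138))]),("long",.042,[((557,127),(155,107)),((580,299),(274,86))])]:
    for (x,y),q in pts:
        w=ray(c,(x+.5)/5-.5+250,(y+.5)/5-.5+145,z); k=E@np.r_[w,1]
        u=s["fx"]*k[0]/k[2]+s["cx"]; v=s["fy"]*k[1]/k[2]+s["cy"]
        print(n,w.round(3),"pred",((u-200)*5).round(0),((v-120)*5).round(0),"seen",q)
```

```text
stubby [ 0.486 -0.078  0.039] pred 252.0 261.0 seen (258, 262)
stubby [ 0.385 -0.09   0.039] pred 392.0 235.0 seen (395, 238)
short [ 0.501 -0.143  0.033] pred 214.0 214.0 seen (222, 214)
short [ 0.372 -0.158  0.033] pred 386.0 183.0 seen (383, 184)
medium [ 0.512 -0.207  0.039] pred 182.0 157.0 seen (188, 158)
medium [ 0.431 -0.219  0.039] pred 288.0 137.0 seen (297, 138)
long [ 0.525 -0.273  0.042] pred 150.0 105.0 seen (155, 107)
long [ 0.434 -0.284  0.042] pred 267.0 85.0 seen (274, 86)
```

Row differences are about 1–3 px in the 5x crop, so all four are level.

```bash
python3 -c "
from bench import job; print(job.close_job())"
```

```text
the job is handed in; nothing more can be done
None
```

All four screwdrivers are back in the rest in order of length, stubby by the round knob to long by the oblong block, level with blades towards the robot. I handed the job in at about 33 s of the 102 s allowed; no verdict was returned.

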